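# Lock the demo griddle's plate with its click knob

### The job

The display griddle's cooking plate has been left pulled out towards the front: push it gently and fully home against its stop, under the clamp foot. Then tighten the clamp by turning the bar-shaped knob clockwise until it slips and clicks, and stop at that first click, before a second. Let go, and leave the rest of the display as it stands.

Things in the scene. Friction and masses are not known exactly. Their poses are not given: they have to be found in the camera images.
- griddle: Fixed griddle, cream housing 250 (x) x 240 (y) mm; origin at table height under its centre, +x to its rear, z up. The plate slides along x on the deck, 60 mm up, between rails 197 mm apart, 8 mm high. The low round heat dial (32 mm) at its rear, y = -85 mm, is not used.
- stop (a point): Middle of the stop, the front face of the griddle's rear housing, at griddle x = +70 mm, y = 0, 65 mm above the table; the housing's top is at 105 mm. A grey bridge arm (70 mm wide in y, griddle x +30 to +120 mm, top 125 mm above the table) reaches forward over the deck and carries the clamp knob.
- plate: Loose dark plate 170 (x) x 193 (y) x 10 mm, 0.45 kg; origin at its underside's centre, axes as the griddle's. Upright ridge at x = -75 mm (10 thick, 80 long in y, 26 above the plate's top): push its front face or pinch it. Starts 37 to 60 mm short of home; home has the rear edge on the stop, origin at griddle x = -15 mm. Slides at 2 to 4 N; over 45 N on the griddle marks it.
- knob_grip (a point): On the axis of the black clamp knob, at the height to grip: 161.5 mm above the table, 11 mm below its top; at griddle x = +50 mm, y = 0. A bar 42 mm long (point x), 14 thick (point y), 34 high on a round 42 mm skirt (top 140 mm above the table). Turns about the vertical without rising or sinking; clockwise from above tightens, turning back loosens.
- click_knob (a joint): How far the knob has slipped in its torque limiter, rad: 0 while it turns easily (0.06 to 0.09 N m) for a hidden 1.0 to 3.5 rad until the foot is tight. Then each 0.52 rad of slip is a click: the torque rises at once to about 0.3 N m, then falls as it snaps over at 0.26; it rests near 0.52 after one click. The second would snap over at 0.79.
- clamp: The clamp, fixed on the griddle; origin on the knob's axis, 105 mm above the table, on the underside of the grey bridge arm. A rubber foot, 18 mm across, hangs under it, its underside at first 1 to 6 mm higher than the plate's top. Tightening lowers the foot 2 mm per rad onto the plate; tight, its spring presses with 5 to 7 N. Lowered with no plate under it, it blocks the plate.
- price_stand: Bystander, to be left alone: clear block 40 x 70 x 12 mm with an upright white card, 62 mm tall, beside the griddle. Origin at the centre of its underside.
- turner: Bystander, to be left alone: spatula 240 mm long lying flat beside the griddle. Origin at the middle of its length, at table height, x along it to the blade.
- oil_jar: Bystander, to be left alone: amber jar, 60 mm across, 110 mm tall. Origin at the centre of its underside.
- beaker: Bystander, to be left alone: clear cup, 76 mm across, 110 mm tall. Origin at the centre of its underside.
- carton: Bystander, to be left alone: cardboard box 70 x 90 mm, 120 mm tall. Origin at the centre of its underside.
- bowl: Bystander, to be left alone: white bowl, 120 mm across, 50 mm tall. Origin at the centre of its underside.

How it is judged:
On the way, in this order (a step that is already met when the one before it is completed fails the run):
1. the plate is home against its stop (x of plate in the frame of griddle above -0.0175 m and z of plate in the frame of griddle below 0.063 m and angle between the x axis of plate and the x axis of griddle, either way round below 0.05 rad), for 0.2 s.
2. the clamp is tight on the plate and the knob has clicked once (all of step 1 and contact force between clamp and plate above 3 N and value of joint click_knob between 0.33 and 0.85 rad), for 0.2 s.
At the end, for the whole second after the job is handed in: The plate lies flat on the deck within 2.5 mm of its stop and square to it within 0.05 rad, at rest; the clamp presses on it with more than 3 N; the knob has slipped past its first click and not its second (0.33 to 0.85 rad of slip); the robot has let go (all of step 2 and linear speed of plate below 0.02 m/s); the robot touches nothing.
It fails at once if the knob is overwound to a second click (value of joint click_knob above 0.85 rad).
It fails at once if the plate is rammed or pressed on the griddle with more than 45 N (contact force between plate and griddle above 45 N).
It fails at once if a bystander is pushed more than 30 mm (distance of any of price_stand, turner, oil_jar, beaker, carton, bowl from where it was at the start of the episode above 0.03 m).
It also fails if it takes over 72 s, if anything falls off the work surface, if the arm or the gripper's body presses on something with over 40 N, if the wrist force passes 120 N, or if a joint passes its speed limit or range.

### The arm

A 7-joint arm with a two-finger parallel gripper is mounted at the origin on the work surface. World frame = base frame: x ahead of the robot, y to its left, z up, the work surface at z = 0. Lengths are in m, angles in rad, forces in N, time in s.
With the tool pointing down it reaches from about 0.425 to 0.925 m from the base axis. Payload 6.8 kg.
Tool frame: the origin (TCP) lies on the front face of the gripper's body, between the roots of the fingers; the fingertips stand 73 mm ahead of it and the grasp point (between the pads) lies 54 mm ahead of it (env.nose_length is the distance from the TCP to the fingertips, in m); z points along the fingers, y is the direction in which the jaws open and shut (so a half turn about z gives the same grasp; the last joint's range is limited). The gripper opens to 85 mm and grips with 20 to 120 N. Pads are 22 mm wide; open, the fingers measure 114 mm over their backs; the gripper's body (76 mm by 85 mm) begins 54 mm behind the grasp point. The pads swing forward as they close: fully open they stand 13 mm farther back than shut.
Start: joints at [-1.256, 0.477, 0.022, 1.555, -0.011, 1.109, -0.083], TCP at [0.277, 0.616, 0.304] pointing down, gripper open.
Joint ranges: [-2.96, 2.96], [-0.34, 2.1], [-1.41, 1.46], [0.24, 2.44], [-1.37, 4.51], [0.17, 1.92], [-2.96, 2.96]. Speed limits (rad/s): [2.39, 2.39, 3.14, 3.14, 3.14, 3.14, 3.14].

### API

Orientations are given as a unit quaternion [w, x, y, z].
In Python, from cell import env, kin, camera, calibration, job gives the robot as it stands. The module is installed in compiled form; this text tells all that it offers. Calls block until the motion is done:
- env.reach(position, orientation): joint-space move of the TCP to a pose.
- env.movel(position, velocity=0.15, rot=None, stop_force=None): straight line of the TCP; rot=None keeps the orientation; velocity is the mean speed in m/s. With stop_force (N) it stops when the force on the tool has changed by that much, and returns True; else False.
- env.goto_joints(angles): joint-space move.
- env.grip(opening, f_grip=None): finger opening in m; f_grip is the grip in N (None keeps the last); returns when the fingers have stopped.
- env.dwell(seconds).
- kin.inverse_kinematics(position, orientation): joint angles nearest the present ones, or None.
- env.get_state(): the state.
- camera(name): name is "scene" or "top" or "wrist"; returns (picture, depth): 384x512x3 uint8, blue, green, red; 384x512 float32, m along the optical axis (not along the pixel's ray), 0 where there is no reading.
- calibration(name): a dict with "fx", "fy", "cx", "cy" (pixels), "rvec" (rotation vector, rad) and "tvec" (3), from world to camera coordinates, as OpenCV has them. Camera axes: x right, y down, z forward; pixel columns grow to the right and rows downward; lengths in m; the calibration is good to about 2 mm. A picture is of the moment at which its call begins: read the wrist's pose just before it. calibration takes no time and is no camera call; for the wrist camera it gives the pose at the moment of the call.
A pose or a line that the arm cannot do raises env.PlanningError and nothing moves.
- job.job_done(): hands the job in, once; it reports no verdict.
The state is a dict: "time": time; "qpos": joint angles; "joint_velocities": joint speeds; "joint_torque": joint torques, N m; "tcp_pos": TCP position; "orientation": TCP orientation; "force": force on the tool from outside, world axes, zero at the start; "torque": the same for the moment, N m; "opening": finger opening in m.
Only numpy, scipy, OpenCV 4.12 (cv2) and the standard library are available. Lean on these libraries where they do the work, as an engineer would, in place of code of your own. Each camera call takes 0.05 s, during which the arm holds its last target.

## Working session

There is one attempt and no reset: what is moved stays moved. The work goes in short steps, each a Python script; the robot and the scene stay as the last script left them, time stands still between calls to the robot, and variables do not carry over. Pictures are saved under pics/ and viewed, and the job is handed in when it is done.

```bash
mkdir -p pics; python3 - <<'E'
from cell import env,kin,camera,calibration,job
import cv2,numpy as np
s=env.get_state();print(s['time'],s['tcp_pos'],s['orientation'],s['opening'],s['force'])
for n in("scene","top"):
    p,d=camera(n);cv2.imwrite(f'pics/{n}0.png',p);np.save(f'{n}0.npy',d)
    c=calibration(n);print(n,c)
E
```

```text
0.0 [0.27678702 0.61514664 0.30293246] [-1.13871937e-04  2.09812244e-01  9.77741286e-01 -8.86758931e-04] 0.08540561927908476 [ 0.60754404  0.5003271  -0.67912653]
scene {'fx': 410.19694148046636, 'fy': 410.19694148046636, 'cx': 256.5663671417389, 'cy': 186.45888369170606, 'rvec': array([ 2.16738121,  1.1857414 , -0.43708175]), 'tvec': array([-0.30109665, -0.25692451,  1.63101624])}
top {'fx': 460.0892955674678, 'fy': 460.0892955674678, 'cx': 250.2129991543952, 'cy': 189.56531300896742, 'rvec': array([ 2.10492638, -2.16210854,  0.17143675]), 'tvec': array([0.02069084, 0.55073576, 1.30546868])}
```

View pics/scene0.png

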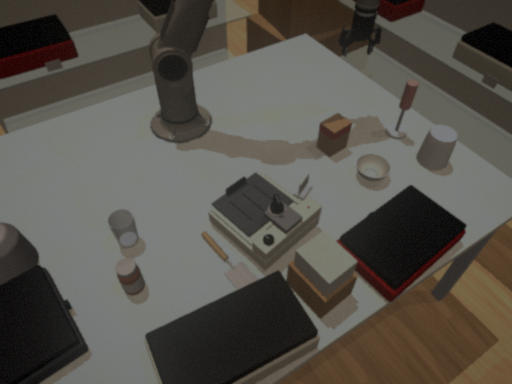

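View pics/top0.png

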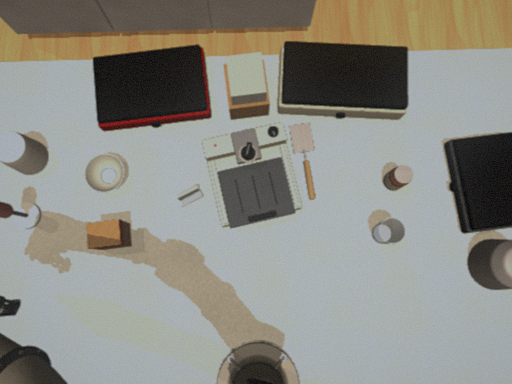

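The scene view shows the griddle near (265,215). In the top view it is at (252,175), with its rear upward (+x), the knob at about (248,150), the ridge at about (262,216), the price stand at (190,194) and the turner at (305,160). I'll enlarge that area.

```bash
cat > h.py <<'E'
import cv2,numpy as np
def RT(c): 
    return cv2.Rodrigues(np.array(c['rvec']))[0],np.array(c['tvec'])
def ray(c,u,v,z):
    R,t=RT(c);d=R.T@np.array([(u-c['cx'])/c['fx'],(v-c['cy'])/c['fy'],1.]);o=-R.T@t
    return o+d*(z-o[2])/d[2]
def cloud(c,D):
    R,t=RT(c);v,u=np.mgrid[:D.shape[0],:D.shape[1]]
    P=np.stack([(u-c['cx'])/c['fx']*D,(v-c['cy'])/c['fy']*D,D],-1)
    return (P-t)@R
def proj(c,P):
    return cv2.projectPoints(np.array(P,float).reshape(-1,3),c['rvec'],c['tvec'],np.array([[c['fx'],0,c['cx']],[0,c['fy'],c['cy']],[0,0,1]]),None)[0].reshape(-1,2)
E
python3 - <<'E'
from cell import calibration
from h import *
p=cv2.imread('pics/top0.png');D=np.load('top0.npy');c=calibration('top')
W=cloud(c,D);Z=W[...,2]
cr=p[110:240,170:330];cv2.imwrite('pics/top0z.png',cv2.resize(np.clip(cr*1.5,0,255).astype(np.uint8),None,fx=4.8,fy=4.5,interpolation=cv2.INTER_CUBIC))
for v in range(126,232,5): print(v,' '.join('%4d'%(1000*Z[v,u]) for u in range(196,312,6)))
E
```

```text
126    2    1    2   -2    1    1    5   -4   -7   -6   -4  105  103  113  101   -9    3    4    0    0
131   -1   -5   -9    1    3   -2    0   -7  128  129  100  106  114  115  102   -3    0    2   -3   -3
136   -1   -7    2   -5  106  108  123  125  124  122  126  104  104  115  105  103   -4    2    3   -1
141    1  103  108  106   99  103  105  126  121  122  121   98   99   98   96   79    3    4    0   -2
146    3    2  104  103  105  106  102  117  140  164  124   89   72   58   64   56    0   -3    6    0
151    2    0  103  102  106  102  102  125  141  160  129   58   58   55   57   58    0    0    9   -1
156   -3   -2  103  105   82   65   56  123  164  138  123   59   54   56   58   69    0    3    1    3
161   -5    1   54   64   55   62   59  121  124  126   64   62   68   72   69   64   -3    1   13   -4
166    0   -4   54   66   63   60   64   56   70   69   69   63   72   72   69   68   -3   -1    9    0
171   -1   -1    0   70   68   68   66   63   67   65   67   68   65   74   63   61   57 1378    0   14
176   -3   -1    0   68   68   65   70   69   65   69   67  
[... 487 characters left out ...]
5   70   66   66   67   72   68   68   67   65   67   69   68   57    1    0
206   -2   -3   -4    3   60   68   69   64   69   68   71   68   69   67   67   71   67   55   -6    1
211   -1   -1   -6   -2   56   62   71   70   66   68   72   64   69   72   69   71   67    0   -6   -3
216   -3    1    0    0   63   71   69   66   70   69   96   93   95   70   66    0    0    0   -1    0
221   -1    0    2    3    4   66   69   67   69   78   73   -4    1   -3    0   -5    0    0    0   -7
226    0    0   -4    3   -7   28   77   65   -2    0    0    1    5   -8   -6   -3   -4    1   -1   -6
231   -3    0   -2    2    0    0   -4    0    3    2    1    2    4    0    0    2    0    2    0   -2
```

View pics/top0z.png

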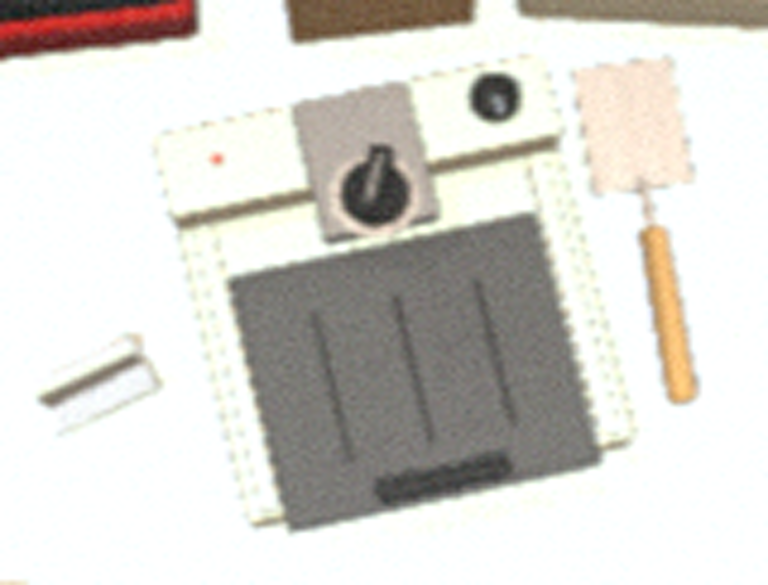

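```bash
cat > fit.py <<'E'
from cell import calibration
from h import *
p=cv2.imread('pics/top0.png');D=np.load('top0.npy');c=calibration('top')
W=cloud(c,D);Z=W[...,2]
g=cv2.cvtColor(p,cv2.COLOR_BGR2GRAY)
roi=np.zeros(g.shape,bool);roi[115:235,198:306]=1
m=roi&(Z>.045)&(Z<.19)
n,l,st,ce=cv2.connectedComponentsWithStats(m.astype(np.uint8));k=1+np.argmax(st[1:,4]);m=l==k
# plate by dark
print('gray',g[195,250],g[140,230],g[160,205],g[140,245])
pm=(m&(g<115)&(np.mgrid[:384,:512][0]>157)).astype(np.uint8)
pm=cv2.morphologyEx(pm,cv2.MORPH_OPEN,np.ones((3,3)))
n,l,st,ce=cv2.connectedComponentsWithStats(pm);k=1+np.argmax(st[1:,4]);pm=(l==k)
v,u=np.nonzero(pm);print('plate px',len(u),u.min(),u.max(),v.min(),v.max())
X=np.array([ray(c,a,b,.07)[:2] for a,b in zip(u,v)])
r=cv2.minAreaRect((X*1000).astype(np.float32));print('plate rect',r)
gm=m&~cv2.dilate(pm.astype(np.uint8),np.ones((3,3))).astype(bool)
X=W[gm][:,:2];r=cv2.minAreaRect((X*1000).astype(np.float32));print('griddle rect',r, cv2.boxPoints(r).tolist())
km=(roi&(g<60)&(Z>.12)).astype(np.uint8);km[157:]=0
n,l,st,ce=cv2.connectedComponentsWithStats(km)
for i in range(1,n): 
  if st[i,4]>8: print('dark',st[i],ce[i],ray(c,*ce[i],.14),ray(c,*ce[i],.172))
o=cv2.cvtColor(g,cv2.COLOR_GRAY2BGR);o[pm]=(0,0,255);o[gm]=o[gm]//2+np.array([0,127,0],np.uint8);o[km>0]=(255,0,0)
cv2.imwrite('pics/fit.png',cv2.resize(o[110:240,170:330],None,fx=4.5,fy=4.5,interpolation=0))
E
python3 fit.py
```

```text
gray 86 175 172 118
plate px 3847 218 294 158 227
plate rect ((540.1446533203125, -9.829391479492188), (169.123046875, 193.2558135986328), 11.704193115234375)
griddle rect ((592.3064575195312, -0.7440948486328125), (250.34535217285156, 240.5331573486328), 11.824456214904785) [[445.1456604003906, 91.32081604003906], [494.4342346191406, -144.1082305908203], [739.46728515625, -92.80900573730469], [690.1787109375, 142.6200408935547]]
dark [242 143  13  14 104] [247.90384615 151.39423077] [0.64255692 0.00931062 0.14      ] [0.63447374 0.00915476 0.172     ]
```

```bash
python3 - <<'E'
import cv2
p=cv2.imread('pics/scene0.png');cv2.imwrite('pics/scene0z.png',cv2.resize(p[160:280,190:350],None,fx=4.8,fy=4.8,interpolation=2))
E
```

```text
(no output)
```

View pics/fit.png

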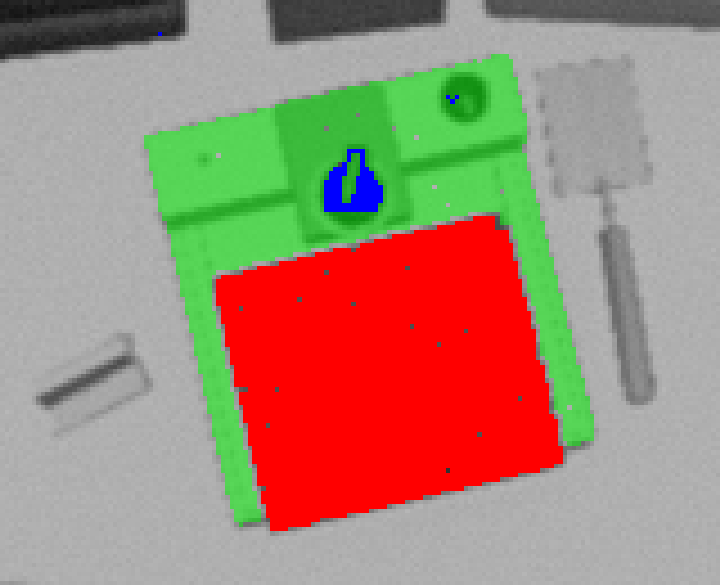

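View pics/scene0z.png

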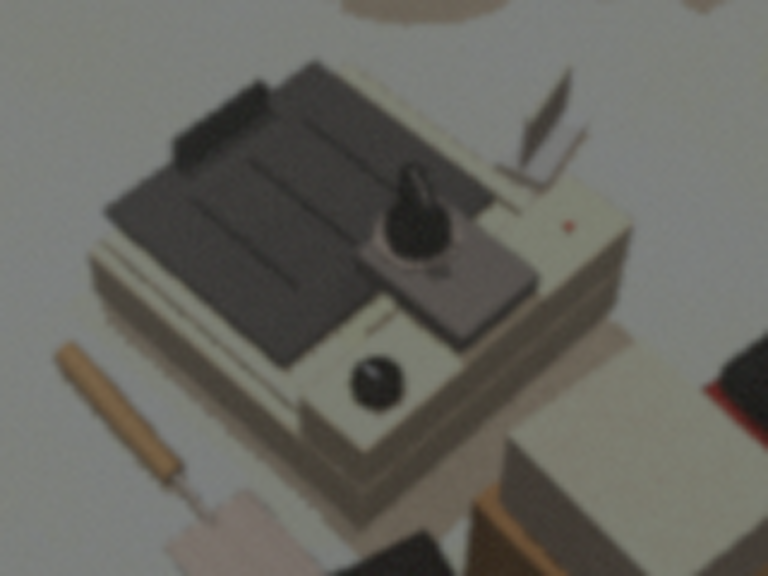

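The griddle fit is good, with sizes matching to about 0.5 mm. The centre is (0.592, -0.001), yaw 11.8°, and the plate is about 38 mm short of home. The knob's skirt agrees with the prediction. Next I'll move in front of the ridge and look with the wrist camera.

```bash
cat >> h.py <<'E'
from scipy.spatial.transform import Rotation as Ro
YAW=np.radians(11.8);G=np.array([.5923,-.0007])
def gw(x,y,z):
    c,s=np.cos(YAW),np.sin(YAW);return np.array([G[0]+c*x-s*y,G[1]+s*x+c*y,z])
def ori(phi): # tool y axis pointing at angle phi (world), tool z down
    y=np.array([np.cos(phi),np.sin(phi),0]);z=np.array([0,0,-1.]);x=np.cross(y,z)
    q=Ro.from_matrix(np.stack([x,y,z],1)).as_quat();return q[[3,0,1,2]]
E
python3 - <<'E'
from cell import *
from h import *
def k(P,phi):
    q=kin.inverse_kinematics(P,ori(phi)); return None if q is None else np.round(q,2)
for a in(0,np.pi):
    print('push',k(gw(-.154,0,.30),YAW+np.pi/2+a),k(gw(-.154,0,.157),YAW+np.pi/2+a))
for d in range(0,360,30): print(d,k(gw(.05,0,.217),np.radians(d)))
E
```

```text
push [-0.54  0.09  0.51  2.11 -0.05  0.95  1.77] [-0.34  0.33  0.33  2.24 -0.19  0.6   1.9 ]
push [-0.89  0.1   0.9   2.13 -0.1   0.95 -1.3 ] [-0.77  0.46  0.88  2.26 -0.59  0.66 -0.83]
0 [-0.52  0.57  0.58  1.75 -0.38  0.93  0.21]
30 [-0.46  0.55  0.48  1.74 -0.31  0.92  0.68]
60 [-0.38  0.53  0.37  1.74 -0.23  0.91  1.13]
90 [-0.3   0.52  0.25  1.73 -0.16  0.91  1.59]
120 [-0.22  0.51  0.14  1.73 -0.09  0.91  2.06]
150 [-0.13  0.51  0.02  1.72 -0.01  0.91  2.52]
180 [-0.86  0.92  1.27  1.77 -0.95  1.21 -2.46]
210 [-0.86  0.92  1.27  1.77 -0.95  1.21 -1.94]
240 [-0.86  0.92  1.27  1.77 -0.95  1.21 -1.41]
270 [-0.6   0.61  0.7   1.75 -0.47  0.96 -1.28]
300 [-0.62  0.62  0.73  1.75 -0.49  0.96 -0.74]
330 [-0.57  0.59  0.65  1.75 -0.43  0.95 -0.26]
```

```bash
python3 - <<'E'
from cell import *
from h import *
env.reach(gw(-.156,0,.27),ori(YAW+np.pi/2))
env.grip(0.0,30)
s=env.get_state();print(s['time'],s['tcp_pos'],gw(-.156,0,.27),s['opening'],s['qpos'],s['force'])
c=calibration('wrist');p,d=camera('wrist');cv2.imwrite('pics/w1.png',p);np.save('w1.npy',d);print(c)
print(proj(c,[gw(.05,0,.172),gw(-.128,0,.096)]))
E
```

```text
3.25 [ 0.43958521 -0.03263687  0.27000433] [ 0.43959669 -0.03260138  0.27      ] 5.243476431320713e-05 [-0.51078158  0.12814737  0.48695914  2.15194263 -0.07783517  0.8777542
  1.79920823] [0.75197621 0.35315812 0.48083007]
{'fx': 334.2038493497997, 'fy': 334.2038493497997, 'cx': 258.9933979361348, 'cy': 186.20559819749639, 'rvec': array([-1.842305  , -2.26609308, -0.36063155]), 'tvec': array([ 0.12156505, -0.4320906 ,  0.21563531])}
[[258.95885928 482.79241396]
 [258.89163673 220.37905398]]
```

View pics/w1.png

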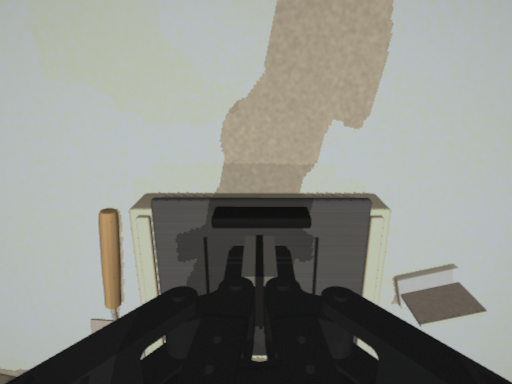

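The wrist view shows the ridge at (262,217), against a predicted (259,220). The griddle is square to the tool, with the turner on the left and the price stand on the right, both clear. I'll descend and push.

```bash
python3 - <<'E'
from cell import *
from h import *
h=env.movel(gw(-.156,.001,.151),velocity=.1,stop_force=10)
s=env.get_state();print(h,s['time'],s['tcp_pos'],s['force'])
if not h:
    # expected contact tcp gx=-.144, home contact -.106
    F0=s['force'];
    h=env.movel(gw(-.112,.001,.151),velocity=.025,stop_force=15)
    s=env.get_state();print(h,s['time'],s['tcp_pos'],s['force']-F0)
    if not h:
        h=env.movel(gw(-.095,.001,.151),velocity=.012,stop_force=12)
        s=env.get_state();print(h,s['time'],s['tcp_pos'],s['force']-F0)
    d=s['tcp_pos'][:2]-G;print('gx',d@[np.cos(YAW),np.sin(YAW)])
p,d=camera('top');cv2.imwrite('pics/t2.png',cv2.resize(p[110:240,170:330],None,fx=4.5,fy=4.5))
E
```

```text
False 4.6417 [ 0.43976313 -0.03162999  0.15145898] [-0.75146756 -0.41390565 -0.60888291]
False 6.55 [ 0.48243212 -0.02258508  0.15102578] [-1.31346264 -0.5220947  -0.4045861 ]
True 7.4167 [ 0.49048755 -0.02087443  0.150533  ] [1.11136918 0.41430604 1.3271961 ]
gx -0.10378647378948258
```

View pics/t2.png

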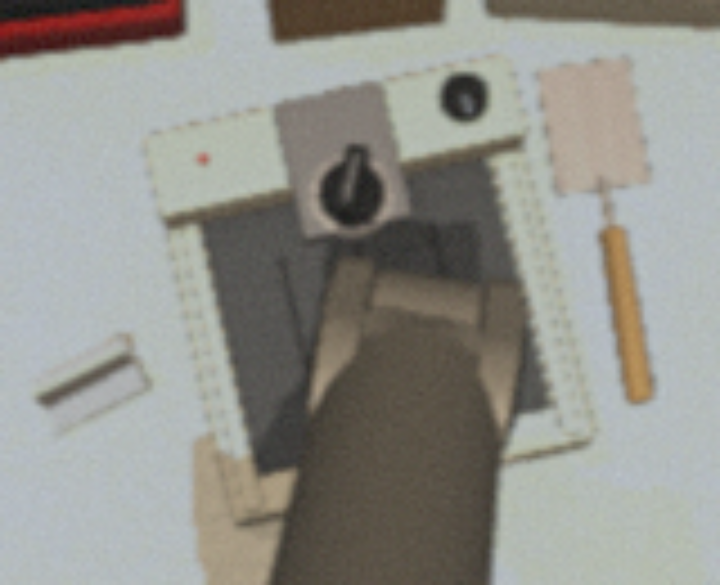

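The plate now shows its rear edge under the housing line, and the contact stopped at about the expected position. I'll back off, rise, and look at the knob with the wrist camera.

```bash
python3 - <<'E'
from cell import *
from h import *
env.movel(gw(-.118,.001,.151),velocity=.08)
env.movel(gw(-.118,.001,.31),velocity=.25)
c=calibration('wrist');R,t=RT(c);o=-R.T@t
s=env.get_state();off=o-s['tcp_pos'];print('cam off',off,'axis',R[2])
# choose tcp so that knob top lies on cam ray row 170
d=R.T@np.array([0,(165-c['cy'])/c['fy'],1.])
K=gw(.05,0,.172);cam=K-d*((K[2]-o[2])/d[2]);tgt=cam-off;print(tgt)
tgt[2]=.31
env.movel(tgt,velocity=.25)
c=calibration('wrist');p,D=camera('wrist');cv2.imwrite('pics/w2.png',p);np.save('w2.npy',D);np.save('w2c.npy',c,allow_pickle=True)
s=env.get_state();print(s['time'],s['tcp_pos'],s['qpos']);print(proj(c,[gw(.05,0,.1725),gw(.05,0,.14)]))
E
```

```text
cam off [-0.07762748 -0.01612543  0.06993884] axis [ 0.29528311  0.06284197 -0.95334085]
[0.66864379 0.01490018 0.30898152]
9.5417 [0.66749003 0.01414618 0.30942024] [-0.44070323  0.49554122  0.47022849  1.58612038 -0.24046697  1.12769182
  1.86192898]
[[259.7298238  167.22889593]
 [259.59121976 156.23213887]]
```

View pics/w2.png

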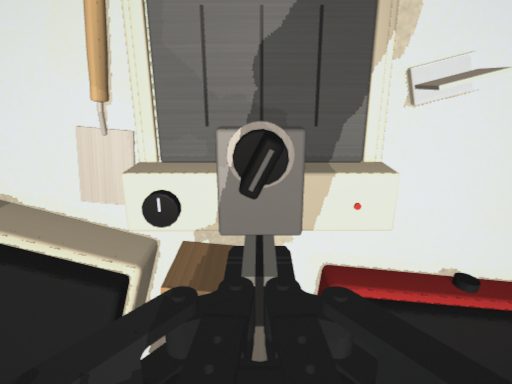

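The plate sits flush at the housing. The knob skirt is near (260,157) and the bar runs from about (275,142) to (250,195). I'll zoom in.

```bash
python3 - <<'E'
from h import *
p=cv2.imread('pics/w2.png');z=cv2.resize(np.clip(p[115:215,210:310]*2.2,0,255).astype(np.uint8),None,fx=6,fy=6,interpolation=2);cv2.imwrite('pics/w2z.png',z)
E
```

```text
(no output)
```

View pics/w2z.png

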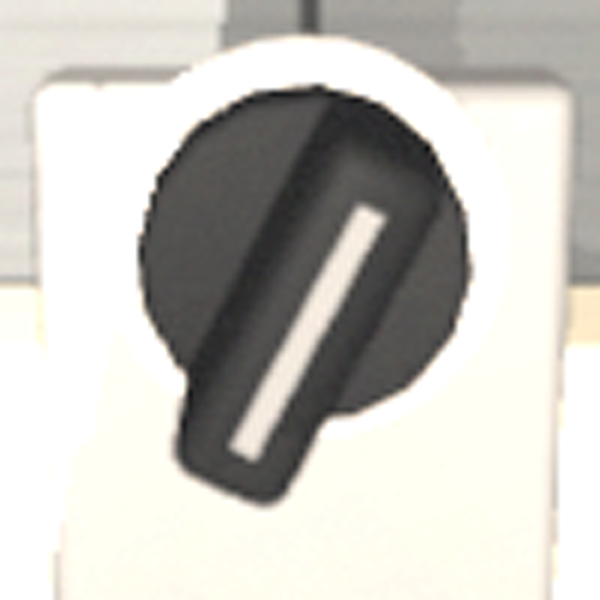

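```bash
python3 - <<'E'
from cell import *
from h import *
c=np.load('w2c.npy',allow_pickle=True).item()
A=ray(c,271.8,149.7,.1725);B=ray(c,250.8,191.2,.1725);d=B-A
th=np.arctan2(d[1],d[0]);print(A,B,np.linalg.norm(d),'bar angle',np.degrees(th),'centre',(A+B)/2,'pred',gw(.05,0,.1725))
# skirt circle from wrist image: zoom extents x 140..470
print('skirt',ray(c,210+305/6-.5,115+252/6-.5,.14))
phi=th+np.pi/2
s=env.get_state()
for k in(-2,-1,0,1,2):
    f=phi+k*np.pi
    q=kin.inverse_kinematics(gw(.05,0,.217),ori(f)); print(k,np.degrees(f),None if q is None else np.round(q,3))
E
```

```text
[0.62864557 0.01462316 0.1725    ] [0.65814897 0.00710562 0.1725    ] 0.030446085098554 bar angle -14.294925326275251 centre [0.64339727 0.01086439 0.1725    ] pred [0.64124337 0.0095248  0.1725    ]
skirt [0.64132868 0.01009513 0.14      ]
-2 -284.29492532627523 [-0.491  0.561  0.533  1.746 -0.344  0.929  1.505]
-1 -104.29492532627525 [-0.865  0.921  1.265  1.769 -0.948  1.209 -1.138]
0 75.70507467372475 [-0.491  0.561  0.533  1.746 -0.344  0.929  1.505]
1 255.70507467372477 [-0.865  0.921  1.265  1.769 -0.948  1.209 -1.138]
2 435.70507467372477 [-0.491  0.561  0.533  1.746 -0.344  0.929  1.505]
```

```bash
python3 - <<'E'
from cell import *
from h import *
phi=np.radians(75.7)
K=np.array([.6415,.0099])
env.reach([*K,.31],ori(phi));env.grip(.05)
h=env.movel([*K,.217],velocity=.08,stop_force=10)
env.dwell(.2)
s=env.get_state();print(h,s['time'],s['tcp_pos'],s['force'],s['torque'],s['qpos'])
env.grip(.0,45);env.dwell(.2)
s=env.get_state();print(s['time'],s['tcp_pos'],s['opening'],s['force'],s['torque'],s['qpos'])
E
```

```text
False 12.0583 [0.64167119 0.00992284 0.21741882] [ 0.78146542 -0.1067886   0.97305825] [-0.03690448 -0.01272148 -0.05974779] [-0.49205591  0.56058147  0.53321266  1.74545115 -0.34429051  0.92902561
  1.50398426]
12.6667 [0.64163074 0.01055695 0.21729528] 0.013289239635315227 [-1.98539867  3.60447707  4.86816039] [0.70775476 0.26864757 0.00125082] [-0.49227041  0.56072121  0.53257521  1.74532309 -0.34484278  0.92937475
  1.50407155]
```

The bar is gripped, with an opening of 13.3 mm. I'll start turning clockwise (q7 decreasing) and log the torque.

```bash
cat > turn.py <<'E'
from cell import *
from h import *
import sys
def read(n=3):
    T=[]
    for i in range(n): env.dwell(.03);T.append(env.get_state()['torque'][2])
    return np.mean(T),np.std(T)
def run(step,n,thr):
    q=np.array(np.load('qc.npy'))
    for i in range(n):
        q[6]-=step;env.goto_joints(q);np.save('qc.npy',q)
        m,sd=read();s=env.get_state()
        print('%.2f q7cmd %.3f act %.3f T %.3f sd %.3f F %s'%(s['time'],q[6],s['qpos'][6],m,sd,np.round(s['force'],1)))
        if abs(m)>thr: print('THR');break
E
python3 - <<'E'
from turn import *
np.save('qc.npy',env.get_state()['qpos']);print(read(8))
run(.1,7,.2)
E
```

```text
(np.float64(0.005290811905465257), np.float64(0.03346443122537647))
13.28 q7cmd 1.404 act 1.407 T -0.023 sd 0.011 F [-1.   1.7  3.1]
13.63 q7cmd 1.304 act 1.307 T -0.020 sd 0.043 F [-0.   5.   1.9]
13.98 q7cmd 1.204 act 1.207 T -0.006 sd 0.034 F [1.1 4.4 1.3]
14.33 q7cmd 1.104 act 1.107 T -0.059 sd 0.016 F [1.4 5.3 0.5]
14.68 q7cmd 1.004 act 1.006 T -0.054 sd 0.041 F [1.3 5.3 2.6]
15.03 q7cmd 0.904 act 0.906 T -0.053 sd 0.024 F [2.2 6.1 2.5]
15.38 q7cmd 0.804 act 0.807 T -0.039 sd 0.034 F [1.8 5.9 1. ]
```

```bash
sed -i "s/np.round(s\['force'\],1)))/np.append(np.round(s['force'],1),np.round(s['joint_torque'][6],3))))/" turn.py; python3 - <<'E'
from turn import *
p,_=camera('wrist');cv2.imwrite('pics/w3.png',p)
run(.06,16,.14)
E
```

```text
15.78 q7cmd 0.744 act 0.747 T -0.043 sd 0.007 F [3.4   5.9   0.2   0.044]
16.13 q7cmd 0.684 act 0.687 T -0.022 sd 0.019 F [ 3.7    5.3   -1.     0.031]
16.48 q7cmd 0.624 act 0.627 T 0.014 sd 0.036 F [2.9   6.1   1.3   0.012]
16.83 q7cmd 0.564 act 0.567 T -0.014 sd 0.018 F [4.3   6.4   0.6   0.024]
17.18 q7cmd 0.504 act 0.507 T -0.049 sd 0.024 F [ 3.8   6.4  -1.2   0.02]
17.53 q7cmd 0.444 act 0.447 T -0.009 sd 0.020 F [4.3  7.6  0.4  0.01]
17.88 q7cmd 0.384 act 0.387 T -0.020 sd 0.022 F [ 5.2    6.6   -2.6    0.021]
18.23 q7cmd 0.324 act 0.327 T -0.032 sd 0.024 F [ 4.2    6.5   -2.6    0.013]
18.58 q7cmd 0.264 act 0.267 T -0.026 sd 0.005 F [ 5.    7.2  -1.3   0.01]
18.93 q7cmd 0.204 act 0.207 T -0.030 sd 0.010 F [ 6.2    5.6   -2.9    0.011]
19.28 q7cmd 0.144 act 0.147 T 0.006 sd 0.016 F [ 4.2e+00  6.1e+00 -5.0e-01  6.0e-03]
19.63 q7cmd 0.084 act 0.087 T -0.020 sd 0.018 F [ 6.     6.9   -1.8    0.021]
19.98 q7cmd 0.024 act 0.027 T -0.002 sd 0.005 F [ 6.2    6.5   -3.4    0.019]
20.33 q7cmd -0.036 act -0.033 T -0.009 sd 0.024 F [ 6.2    5.4   -3.8    0.018]
20.68 q7cmd -0.096 act -0.093 T -0.018 sd 0.021 F [ 6.7    6.4   -2.6    0.016]
21.03 q7cmd -0.156 act -0.153 T -0.032 sd 0.017 F [ 6.9    5.5   -4.8    0.018]
```

View pics/w3.png

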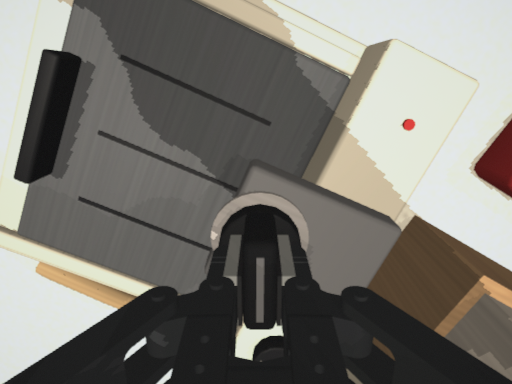

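The bar's white line at (260,290) stays aligned between the fingers, so the knob is turning with the gripper. The plate is still home.

```bash
python3 - <<'E'
from turn import *
run(.06,20,.11)
E
```

```text
21.38 q7cmd -0.216 act -0.213 T -0.032 sd 0.029 F [ 7.6e+00  6.3e+00 -2.9e+00  7.0e-03]
21.73 q7cmd -0.276 act -0.273 T -0.028 sd 0.043 F [ 8.6    6.    -2.9    0.014]
22.08 q7cmd -0.336 act -0.333 T -0.008 sd 0.041 F [ 8.7    6.    -6.     0.015]
22.43 q7cmd -0.396 act -0.393 T 0.005 sd 0.019 F [ 7.7    5.9   -5.1    0.012]
22.78 q7cmd -0.456 act -0.453 T -0.015 sd 0.031 F [ 9.6e+00  5.3e+00 -5.9e+00  9.0e-03]
23.13 q7cmd -0.516 act -0.513 T -0.002 sd 0.021 F [ 9.5e+00  5.8e+00 -6.3e+00  9.0e-03]
23.48 q7cmd -0.576 act -0.573 T -0.001 sd 0.014 F [10.    5.8  -6.3   0.01]
23.83 q7cmd -0.636 act -0.633 T -0.015 sd 0.011 F [10.     4.9   -6.3    0.011]
24.18 q7cmd -0.696 act -0.693 T 0.006 sd 0.026 F [10.7    5.4   -6.9    0.012]
24.53 q7cmd -0.756 act -0.753 T -0.042 sd 0.026 F [ 9.8    4.2   -7.1    0.012]
24.88 q7cmd -0.816 act -0.813 T -0.002 sd 0.034 F [10.5    4.5   -7.5    0.013]
25.23 q7cmd -0.876 act -0.873 T -0.006 sd 0.021 F [10.5    5.3   -6.9    0.014]
25.58 q7cmd -0.936 act -0.933 T -0.014 sd 0.008 F [11.7    4.5   -6.5    0.015]
25.93 q7cmd -0.996 act -0.993 T -0.007 sd 0.012 F [11.2    4.2   -8.5    0.015]
26.28 q7cmd -1.056 act -1.053 T -0.005 sd 0.029 F [11.1    4.5   -6.6    0.014]
26.63 q7cmd -1.116 act -1.113 T -0.003 sd 0.016 F [11.5    4.3   -6.4    0.015]
26.98 q7cmd -1.176 act -1.173 T -0.012 sd 0.012 F [12.1    3.9   -7.6    0.015]
27.33 q7cmd -1.236 act -1.233 T 0.001 sd 0.011 F [11.7    3.1   -7.2    0.013]
27.68 q7cmd -1.296 act -1.293 T 0.014 sd 0.021 F [11.3    3.4   -8.3    0.013]
28.03 q7cmd -1.356 act -1.353 T -0.002 sd 0.025 F [ 1.11e+01  3.50e+00 -7.80e+00  7.00e-03]
```

```bash
python3 - <<'E'
from turn import *
run(.05,26,.10)
E
```

```text
28.38 q7cmd -1.406 act -1.403 T -0.028 sd 0.016 F [12.4    2.8   -8.5    0.013]
28.73 q7cmd -1.456 act -1.453 T -0.006 sd 0.039 F [ 1.13e+01  2.70e+00 -8.20e+00  1.10e-02]
29.08 q7cmd -1.506 act -1.503 T 0.012 sd 0.010 F [ 1.08e+01  2.50e+00 -8.10e+00  1.00e-02]
29.43 q7cmd -1.556 act -1.553 T -0.001 sd 0.013 F [ 1.18e+01  2.90e+00 -7.90e+00 -4.00e-03]
29.78 q7cmd -1.606 act -1.603 T 0.187 sd 0.022 F [12.3    2.2   -7.5   -0.134]
THR
```

The torque onset is clear at q7 of about -1.58, so the foot is tight. I'll go on in small steps to past the snap-over.

```bash
python3 - <<'E'
from turn import *
run(.04,7,9)
E
```

```text
30.13 q7cmd -1.646 act -1.643 T 0.190 sd 0.058 F [11.4    2.2   -7.5   -0.127]
30.48 q7cmd -1.686 act -1.683 T 0.295 sd 0.009 F [10.7    1.1   -7.5   -0.307]
30.83 q7cmd -1.726 act -1.723 T 0.357 sd 0.015 F [11.2    0.6   -7.4   -0.377]
31.18 q7cmd -1.766 act -1.763 T 0.437 sd 0.003 F [10.4    1.9   -7.    -0.446]
31.53 q7cmd -1.806 act -1.803 T 0.486 sd 0.021 F [11.3    0.4   -6.5   -0.499]
31.88 q7cmd -1.846 act -1.843 T -0.038 sd 0.012 F [10.    2.2  -5.6   0.06]
32.23 q7cmd -1.886 act -1.884 T -0.078 sd 0.035 F [10.6    1.4   -6.7    0.058]
```

The snap-over occurred between -1.80 and -1.84, where the torque dropped from 0.49 to about -0.04. I'll go a little further to centre in the detent, stopping if torque rises.

```bash
python3 - <<'E'
from turn import *
run(.03,5,.13)
p,_=camera('wrist');cv2.imwrite('pics/w4.png',p)
E
```

```text
32.58 q7cmd -1.916 act -1.913 T -0.017 sd 0.016 F [11.4    1.3   -5.1    0.042]
32.93 q7cmd -1.946 act -1.943 T -0.025 sd 0.029 F [11.1    1.3   -4.7    0.016]
33.28 q7cmd -1.976 act -1.973 T 0.004 sd 0.022 F [ 1.03e+01  1.30e+00 -6.30e+00  8.00e-03]
33.63 q7cmd -2.006 act -2.003 T -0.003 sd 0.013 F [ 1.07e+01  3.00e-01 -7.30e+00  4.00e-03]
33.98 q7cmd -2.036 act -2.033 T -0.032 sd 0.023 F [ 1.04e+01  6.00e-01 -4.90e+00  2.00e-03]
```

View pics/w4.png

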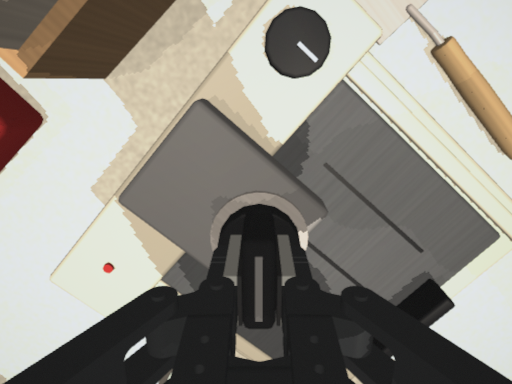

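The bar is still in line with the jaws, and torque is about 0 at roughly 0.45 rad of slip, after one snap only. I'll let go, rise and check.

```bash
python3 - <<'E'
from cell import *
from h import *
env.grip(.045)
s=env.get_state();P=s['tcp_pos'];print(s['force'],s['opening'])
env.movel([P[0],P[1],.32],velocity=.12)
# same offset as before: view knob along camera
c=calibration('wrist');R,t=RT(c);o=-R.T@t;P=env.get_state()['tcp_pos'];off=o-P
d=R.T@np.array([0,(165-c['cy'])/c['fy'],1.])
K=np.array([.6415,.0099,.172]);cam=K-d*((K[2]-o[2])/d[2]);tgt=cam-off;tgt[2]=.32
env.movel(tgt,velocity=.2)
c=calibration('wrist');p,_=camera('wrist');cv2.imwrite('pics/w5.png',p);np.save('w5c.npy',c,allow_pickle=True)
s=env.get_state();print(s['time'],s['tcp_pos'],s['force'])
E
```

```text
[0.59295639 0.85135117 0.29351336] 0.04521561723281154
35.7667 [0.62260201 0.02446254 0.31940857] [ 0.10644088 -0.51893019 -0.02403491]
```

View pics/w5.png

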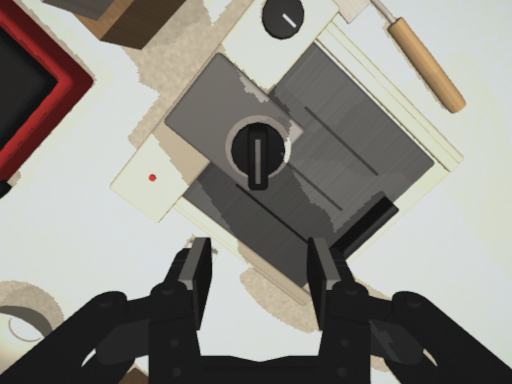

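The knob is free, with its bar line at (258,140)–(258,183), still at the release angle. The plate's rear edge is tucked against the housing. One final check of the plate from the top camera with the arm aside.

```bash
python3 - <<'E'
from cell import *
from h import *
env.goto_joints([-1.256,.477,.022,1.555,-.011,1.109,-.083])
p,D=camera('top');c=calibration('top');cv2.imwrite('pics/t6.png',cv2.resize(p[110:240,170:330],None,fx=4.5,fy=4.5))
W=cloud(c,D);g=cv2.cvtColor(p,6)
m=((g<115)&(W[...,2]>.055)&(W[...,2]<.085));m[:158]=0;m[228:]=0;m[:,:200]=0;m[:,306:]=0
m=cv2.morphologyEx(cv2.morphologyEx(m.astype(np.uint8),cv2.MORPH_CLOSE,np.ones((3,3))),cv2.MORPH_OPEN,np.ones((3,3)))
v,u=np.nonzero(m);X=np.array([ray(c,a,b,.07)[:2] for a,b in zip(u,v)])-G
C,S=np.cos(YAW),np.sin(YAW);gx=X@[C,S];gy=X@[-S,C]
for a in range(-80,81,32):
    k=abs(gy-a/1000)<.012;print(a,'front edge gx mm',1000*gx[k].min())
s=env.get_state();print(s['time'],s['force'],s['opening'])
E
```

```text
-80 front edge gx mm -99.73912343693932
-48 front edge gx mm -100.2186346618351
-16 front edge gx mm -81.68200912192813
16 front edge gx mm -100.19563559278451
48 front edge gx mm -100.17269150882048
80 front edge gx mm -99.83132877013189
38.25 [ 0.14256449 -0.57156652  0.42175654] 0.04516321494637906
```

View pics/t6.png

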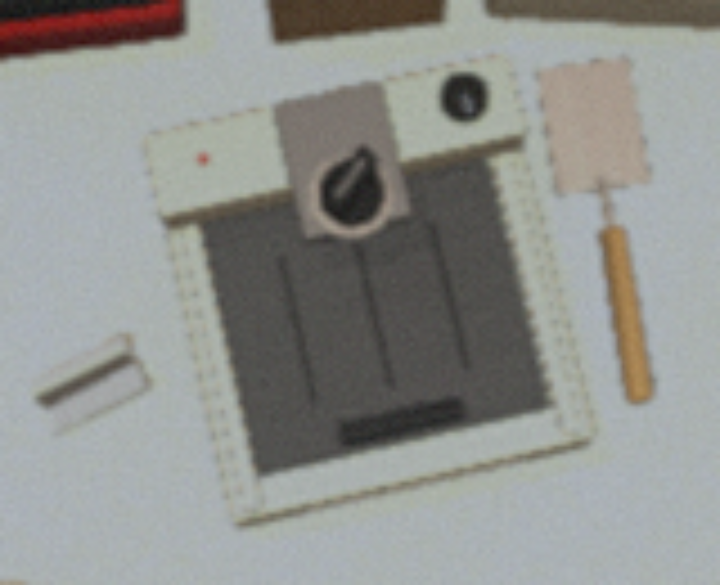

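The plate's front edge is at griddle x = -100 mm, which is exactly home, and it is square. The price stand and turner are where they were. I'll hand in now.

```bash
python3 -c "
from cell import *
job.job_done();print(env.get_state()['time'])"
```

```text
the job is handed in; nothing more can be done
the job is handed in; nothing more can be done
```

I pushed the plate home against its stop, tightened the clamp to its first click, let go, moved the arm clear and handed the job in. The last clock reading before hand-in was 38.3 s; the interface gives no verdict.

- **Plate:** I pushed the ridge with closed fingers, using a 12 to 15 N force stop, and it met the stop where expected. The final top view puts the plate's front edge at griddle x ≈ -100 mm, which is exactly home. The edge is square to within about 0.5 mm across its width.
- **Clamp:** The knob turned easily for about 3.1 rad. Torque then rose to about 0.49 N m and dropped to about zero in a single snap. That peak is above the 0.3 N m described, and I put the excess down to windup in the grip. I stopped at an estimated 0.45 rad of slip, with torque near zero and no second rise. After release the bar stayed where I left it.
- **Surroundings:** The price stand and turner look unmoved in the final view. I did not re-check the jar, beaker, carton and bowl.
- **Not checked directly:** I could not measure the foot's force on the plate. That it is tight is inferred from the click. While turning, the grip also carried a side force of about 12 N on the knob because it was slightly off-centre. That force was gone after release.

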